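# Lift a spent cell from an open laptop with insulated tongs

### The arm

A 6-joint arm with a two-finger parallel gripper is mounted at the origin on the work surface. World frame = base frame: x ahead of the robot, y to its left, z up, the work surface at z = 0. Lengths are in m, angles in rad, forces in N, time in s.
With the tool pointing down it reaches from about 0.275 to 1 m from the base axis. Payload 8.4 kg.
Tool frame: the origin (TCP) lies on the centre line of the jaws, within the pads' length; the fingertips stand 17 mm ahead of it and the grasp point (between the pads) lies 2 mm behind it (bot.tcp_to_tips is the z of the fingertips in the tool frame, in m); z points along the fingers, y is the line along which they close (so a half turn about z gives the same grasp; the last joint's range is limited). The gripper opens to 85 mm and grips with 20 to 120 N. Pads are 22 mm wide; open, the fingers measure 114 mm over their backs; the gripper's body (76 mm by 85 mm) begins 54 mm behind the grasp point. The pads swing forward as they close: fully open they stand 13 mm farther back than shut.
Start: joints at [-1.155, 0.353, 1.633, -0, 1.155, -0.002], TCP at [0.254, -0.571, 0.248] pointing down, gripper open.
Joint ranges: [-2.63, 2.63], [-0.92, 2.1], [0.06, 2.66], [-1.3, 4.44], [0, 2.69], [-3.02, 3.02]. Speed limits (rad/s): [2.22, 2.22, 2.79, 3.14, 3.14, 3.14].

### API

Orientations are given as a unit quaternion [x, y, z, w].
In Python, from workcell import bot, hand, kinematics, get_obs, vision, hand_in gives the robot as it stands. The module is installed in compiled form; this text tells all that it offers. Calls block until the motion is done:
- bot.reach(position, orientation): joint-space move of the TCP to a pose.
- bot.servo_line(position, ori=None, velocity=0.15): straight line of the TCP; ori=None keeps the orientation; velocity is the mean speed in m/s.
- bot.goto_joints(angles): joint-space move.
- hand.move_gripper(opening, strength=None): finger opening in m; strength is the grip in N (None keeps the last); returns when the fingers have stopped.
- bot.dwell(seconds).
- kinematics.solve_ik(position, orientation): joint angles nearest the present ones, or None.
- get_obs(): the state.
- vision.read_camera(name): name is "scene" or "top" or "wrist"; returns a dict with "frame" (480x640x3 uint8, red, green, blue), "intrinsics" (3x3 intrinsics, pixels), "view" (4x4, takes a point from world to camera coordinates). Camera axes: x right, y down, z forward; pixel columns grow to the right and rows downward; lengths in m; the calibration is good to about 2 mm. A picture is of the moment at which its call begins. There is no depth.
A pose or a line that the arm cannot do raises bot.IKError and nothing moves.
- hand_in(): hands the job in; it is judged then, once.
The state is a dict: "time_s": time; "joint_pos": joint angles; "joint_vel": joint speeds; "joint_efforts": joint torques, N m; "position": TCP position; "orientation": TCP orientation; "wrist_force": force on the tool from outside, world axes, zero at the start; "ft_torque": the same for the moment, N m; "gripper_width": finger opening in m; "grip_force": force on a finger pad.
Only numpy, scipy, OpenCV 4.12 (cv2) and the standard library are available. Lean on these libraries where they do the work, as an engineer would, in place of code of your own. Each camera call takes 0.05 s, during which the arm holds its last target. There are 200 camera calls.

### The job

Pick up the black spring tongs from their rest, close them on the small aluminium-cased battery cell lying in the open laptop's battery bay, and carry it to the open steel safety box. Finish while still holding the tongs, with the cell gripped in their tips, still, over the middle of the box and about 8 cm above its rim: do not put it down or let go. Never touch the cell with the gripper itself, and leave everything else on the bench where it is.

Things in the scene. Friction and masses are not known exactly. Their poses are not given: they have to be found in the camera images.
- tongs_grip (a point): grip of the black spring tongs, marked by grey ribs: the point midway between the two arms, half-way up them, 50 mm above the bench at the start. x runs along the tongs from hub to tips, y across the arms, z up. The steel hub (hinge) lies at x = -80 mm, the tips at x = +90 mm. Arms 16 mm high, 6 mm thick. Grip from above, closing along y
- tongs_tip (a point): midway between the tips of the open tongs: 90 mm ahead of tongs_grip along x and 32 mm below it (the arms end in legs bent straight down). Tips: rubber pads 14 mm long, 16 mm high, this point half-way up them; 12 mm from a pad's face to the outside of its leg. Gap between pads: 45 mm open, 34 mm when the grip is squeezed to 51 mm
- tongs_jaw (a joint): closing of the tongs: 0 = open (56 mm over the arms at the grip), 0.15 rad = closed on the cell (44 mm, arms parallel), 0.25 rad = shut (about 36 mm). The spring pushes each finger with about 4 N when open, 7 N on the cell: squeezed to 50-52 mm the tongs can be carried half open; a grip of 20 to 40 N clamps the cell
- tongs: the tongs as a whole, 90 g, origin at tongs_grip, centre of mass within 20 mm of it
- rest: grey rest, fixed, on which the tongs lie: base plate 160 x 85 mm, 4 mm thick, with two cross bars 42 mm high, 12 mm thick, 75 mm wide, about 55 mm behind and 50 mm ahead of tongs_grip; origin in the middle of its underside
- cell_center (a point): centre of the cell: a plain aluminium block 40 mm long (x), 20 mm wide (y), 18 mm high (z), 25 to 50 g, lying loose in the battery bay. To be gripped across its 20 mm width, with the tongs pointing along its length; its length points roughly away from the robot
- cell: the cell as a whole, origin in the middle of its underside
- laptop_bay (a point): middle of the floor of the empty battery bay, 6 mm above the bench, in an open laptop base lying flat, fixed (205 x 290 mm, rim 14 mm above the bench; x away from the robot, across the short side). The bay is 95 mm (x) by 148 mm (y), with black battery pouches 12 mm high on both sides; nothing in the laptop is higher than the rim
- safebox: open steel safety box, 120 x 120 mm, 75 mm high, walls 4 mm, fixed; origin in the middle of its underside
- safebox_mouth (a point): middle of the box's mouth, level with the rim, 75 mm above the bench
- heatsink: bystander, not to be disturbed: a finned aluminium heat sink, 40 x 40 x 15 mm; origin at its underside
- screwtray: bystander, not to be disturbed: a white three-pocket screw tray, 70 x 110 x 16 mm; origin at its underside
- screwdriver: bystander, not to be disturbed: a screwdriver, length 150 mm, lying
- taperoll: bystander, not to be disturbed: a roll of paper tape lying flat, diameter 70, height 19 mm; origin at its underside
- fluxjar: bystander, not to be disturbed: a small closed jar, diameter 48, height 55 mm; origin at its underside
- brush: bystander, not to be disturbed: a brush, length 160 mm, lying
There are look-alikes about, which are no part of the job. Leave any yellow look-alike of the tongs alone. Leave any pink look-alike of the cell alone.

How it is judged:
On the way, in this order (a step that is already met when the one before it is completed fails the run):
1. the tongs are lifted off their rest in the gripper, the cell still in the laptop (height (world z) of tongs_grip above 0.075 m and contact force between the fingers and tongs above 1 N and height (world z) of cell_center below 0.03 m), for 0.2 s.
2. the cell is lifted clear of the laptop in the tips of the tongs (height (world z) of cell_center above 0.05 m and contact force between tongs and cell above 1 N and contact force between the fingers and tongs above 1 N), for 0.2 s.
At the end, for the whole second after the job is handed in: Fingers hold the tongs and the tongs clamp the cell (over 1 N each, jaw 0.11-0.20 rad); cell centre within 35 mm of the mouth's middle seen from above, 115 mm or more above the bench, slower than 0.03 m/s; tongs off the box, no gripper or arm on the cell (horizontal distance between cell_center and safebox_mouth below 0.035 m and height (world z) of cell_center above 0.115 m and linear speed of cell below 0.03 m/s and contact force between tongs and cell above 1 N and contact force between the fingers and tongs above 1 N and value of joint tongs_jaw between 0.11 and 0.2 rad and contact force between safebox and tongs below 0.1 N and contact force between each of the arm, the fingers and cell below 0.1 N); the arm keeps its last pose, push and grip.
It fails at once if the gripper or arm touches the cell (contact force between any of the fingers, the arm and cell above 0.5 N).
It fails at once if a bystander is moved more than 15 mm (distance of any of heatsink, screwtray, screwdriver, taperoll, fluxjar, brush from where it was at the start of the episode above 0.015 m).
It also fails if it takes over 51 s, if anything falls off the work surface, if the arm or the gripper's body presses on something with over 40 N, if the wrist force passes 120 N, or if a joint passes its speed limit or range.

## Working session

There is one attempt and no reset: what is moved stays moved. The work goes in short steps, each a Python script; the robot and the scene stay as the last script left them, time stands still between calls to the robot, and variables do not carry over. Pictures are saved under pics/ and viewed, at most 10 in all, crops included, and the job is handed in when it is done.

```bash
mkdir -p pics
python3 - <<'E'
from workcell import *
import cv2,numpy as np
for n in("top","scene"):
    c=vision.read_camera(n); cv2.imwrite(f"pics/{n}0.png",c["frame"][:,:,::-1]); np.savez(f"{n}0.npz",**c)
    print(n,c["intrinsics"].round(1).tolist(),c["view"].round(3).tolist())
o=get_obs();print(o["time_s"],o["orientation"],o["gripper_width"],bot.tcp_to_tips)
E
```

```text
top [[623.4, 0.0, 325.5], [0.0, 623.4, 241.6], [0.0, 0.0, 1.0]] [[0.006, -1.0, 0.011, -0.022], [-0.996, -0.007, -0.086, 0.471], [0.086, -0.011, -0.996, 1.712], [0.0, 0.0, 0.0, 1.0]]
scene [[509.3, 0.0, 321.3], [0.0, 509.3, 240.8], [0.0, 0.0, 1.0]] [[-0.868, 0.497, -0.008, 0.383], [0.434, 0.749, -0.501, -0.146], [-0.243, -0.438, -0.865, 1.362], [0.0, 0.0, 0.0, 1.0]]
0.1 [ 9.78264899e-01  2.07358194e-01 -1.21957514e-04 -5.92586609e-04] 0.08529826484940832 0.017
```

View pics/top0.png

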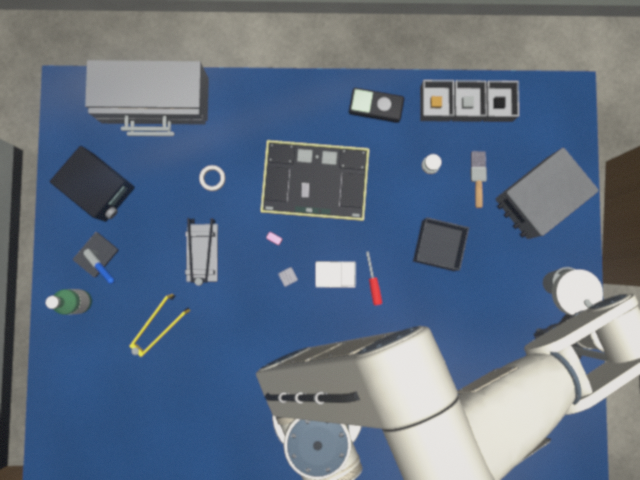

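View pics/scene0.png

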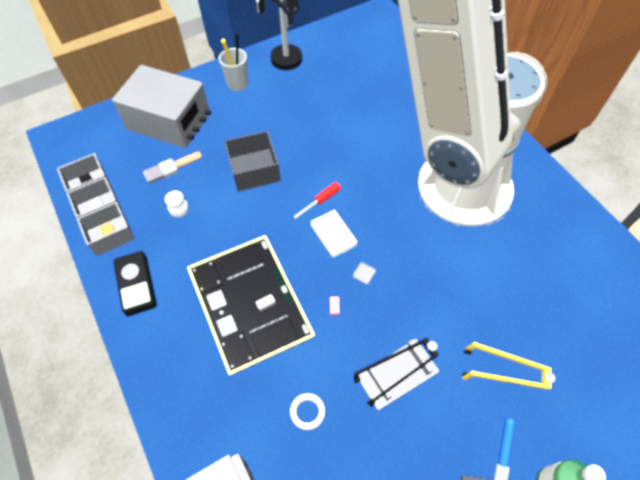

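The top view shows the black tongs on the grey rest at (201,250), hub towards the robot. Their look-alike is the yellow tongs at (160,325). The aluminium cell is in the bay at (305,189), with the pink look-alike outside the laptop at (274,238). The box is the dark open square at (441,244). The tray of three pockets at (470,100) is not the box. I'll confirm tongs and cell from near with the wrist camera.

```bash
cat > h.py <<'E'
from workcell import *
import cv2,numpy as np
from scipy.spatial.transform import Rotation as R
def ray(c,p,z):
    K,V=c["intrinsics"],c["view"]; d=V[:3,:3].T@np.linalg.solve(K,[p[0],p[1],1.]); o=-V[:3,:3].T@V[:3,3]
    return o+d*(z-o[2])/d[2]
def proj(c,P):
    q=c["view"][:3,:3]@np.array(P)+c["view"][:3,3]; q=c["intrinsics"]@q; return q[:2]/q[2]
def down(yaw): return (R.from_euler('z',yaw)*R.from_euler('x',np.pi)).as_quat()
def snap(n,f):
    c=vision.read_camera(n); cv2.imwrite(f"pics/{f}.png",c["frame"][:,:,::-1]); np.savez(f"{f}.npz",**c); return c
E
python3 - <<'E'
from h import *
c=dict(np.load("top0.npz"))
P={k:ray(c,p,z) for k,p,z in [("hub",(198,282),.05),("tips",(201,221),.05),("cell",(305,189),.024),("box",(441.5,243),.075)]}
for k,v in P.items(): print(k,v.round(3))
g=(P["hub"]+P["tips"])/2
for yaw in (0,np.pi):
    print(yaw,[kinematics.solve_ik([p[0],p[1],.3],down(yaw)) for p in (g,P["cell"])])
w=vision.read_camera("wrist");V=w["view"];o=get_obs();T=R.from_quat(o["orientation"])
print("cam in tool",T.inv().apply(-V[:3,:3].T@V[:3,3]-o["position"]).round(3),(T.inv().as_matrix()@V[:3,:3].T).round(3).tolist(),w["intrinsics"][0,0])
E
```

```text
hub [0.356 0.326 0.05 ]
tips [0.523 0.322 0.05 ]
cell [0.618 0.039 0.024]
box [ 0.465 -0.331  0.075]
0 [array([ 6.32556090e-01,  1.82412786e-01,  1.74407947e+00, -4.44089210e-16,
        1.21510040e+00,  2.20335242e+00]), array([ 6.07052223e-02,  3.00706417e-01,  1.58984016e+00, -4.44089210e-16,
        1.25104608e+00,  1.63150155e+00])]
3.141592653589793 [array([ 0.63255609,  0.18241279,  1.74407947,  0.        ,  1.2151004 ,
       -0.93824024]), array([ 0.06070522,  0.30070642,  1.58984016,  0.        ,  1.25104608,
       -1.5100911 ])]
cam in tool [ 0.071  0.001 -0.124] [[0.0, -0.96, -0.278], [1.0, 0.0, 0.0], [-0.0, -0.278, 0.96]] 363.319664940856
```

Run:
```python
from h import *
bot.reach([.64,.039,.26],down(0)); a=snap("wrist","w_cell")
bot.reach([.46,.324,.28],down(0)); b=snap("wrist","w_tongs")
cv2.imwrite("pics/pair.png",np.hstack([cv2.resize(x["frame"][:,:,::-1],(400,300),interpolation=cv2.INTER_AREA) for x in (a,b)]))
print(get_obs()["time_s"])
```

```text
4.0833
```

View pics/w_cell.png

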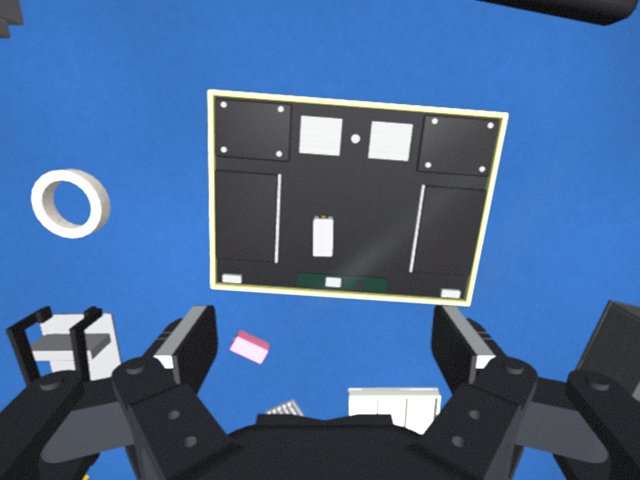

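View pics/w_tongs.png

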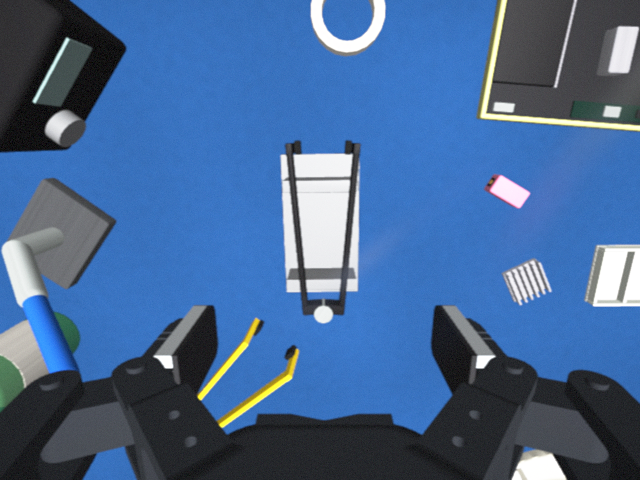

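The wrist views confirm both. The plain aluminium cell is in the bay at w_cell (322,238), and the pink look-alike is outside at (250,347). In w_tongs the black tongs have their hub at (324,314) and tips at (292,149) and (353,149), while the yellow ones are at (245,370). Next I'll measure both.

Run:
```python
from h import *
c=dict(np.load("w_cell.npz")); g=c["frame"].min(2)
m=np.zeros_like(g); m[205:262,306:342]=(g[205:262,306:342]>110)
cs,_=cv2.findContours(m,cv2.RETR_EXTERNAL,cv2.CHAIN_APPROX_NONE); k=max(cs,key=cv2.contourArea)
r=cv2.minAreaRect(k); print(r)
B=np.array([ray(c,p,.022)[:2] for p in cv2.boxPoints(r)]);print(B.round(4).tolist(),B.mean(0))
t=dict(np.load("w_tongs.npz")); f=t["frame"].max(2)
mids=[];L=[]
for v in range(165,290,8):
    row=f[v,270:380]<60; u=np.where(row)[0]+270
    a=u[u<325];b=u[u>=325]
    if len(a) and len(b):
        l,rr=ray(t,(a.min(),v),.058),ray(t,(b.max()+1,v),.058); L.append((v,a.min(),a.max(),b.min(),b.max())); mids.append(np.r_[((l+rr)/2)[:2],l[1]-rr[1]])
print(L); print(np.round(mids,4).tolist())
for p in [(324,314),(292,146),(353,146)]: print(ray(t,p,.058).round(4))
# rest plate corners, sight check in the top picture
for p in [(281,155),(360,153),(286,292),(358,292)]: print("plate",ray(t,p,.004).round(4))
```

```text
((322.5, 236.0), (40.0, 21.0), 90.0)
[[0.6373, 0.0498], [0.6373, 0.0285], [0.5947, 0.0282], [0.5947, 0.0502]] [0.6160202  0.03916355]
[(165, np.int64(292), np.int64(292), np.int64(353), np.int64(353)), (173, np.int64(293), np.int64(293), np.int64(352), np.int64(353)), (181, np.int64(294), np.int64(294), np.int64(351), np.int64(352)), (189, np.int64(291), np.int64(291), np.int64(351), np.int64(351)), (197, np.int64(292), np.int64(295), np.int64(350), np.int64(350)), (205, np.int64(293), np.int64(296), np.int64(349), np.int64(350)), (213, np.int64(294), np.int64(297), np.int64(348), np.int64(349)), (221, np.int64(295), np.int64(298), np.int64(348), np.int64(351)), (229, np.int64(296), np.int64(299), np.int64(347), np.int64(348)), (237, np.int64(296), np.int64(299), np.int64(346), np.int64(349)), (245, np.int64(297), np.int64(300), np.int64(345), np.int64(348)), (253, np.int64(300), np.int64(301), np.int64(345), np.int64(345)), (261, np.int64(299), np.int64(302), np.int64(344), np.int64(344))]
[[0.5097, 0.3237, 0.0578], [0.5023, 0.3232, 0.0572], [0.4949, 0.3233, 0.0557], [0.4874, 0.3252, 0.0579], [0.4798, 0.3252, 0.0563], [0.4721, 0.3247, 0.0557], [0.4643, 0.3247, 0.0541], [0.4564, 0.3233, 0.0554], [0.4484, 0.3243, 0.0519], [0.4403, 0.3238, 0.0532], [0.4321, 0.3238, 0.0516], [0.4238, 0.3238, 0.0459], [0.4154, 0.3248, 0.0462]]
[0.3568 0.3228 0.058 ]
[0.5268 0.3522 0.058 ]
[0.5268 0.2961 0.058 ]
plate [0.5167 0.3687 0.004 ]
plate [0.5188 0.2843 0.004 ]
plate [0.3583 0.368  0.004 ]
plate [0.3583 0.2823 0.004 ]
```

Run:
```python
import cv2,numpy as np
a=cv2.imread("pics/w_tongs.png")[130:335,255:395];b=cv2.imread("pics/w_cell.png")[165:300,270:390]
a=cv2.resize(a,None,fx=2.9,fy=2.9,interpolation=2);b=cv2.resize(b,None,fx=3,fy=3,interpolation=2)
h=max(len(a),len(b));b=cv2.copyMakeBorder(b,0,h-len(b),0,0,0)
cv2.imwrite("pics/crop1.png",np.hstack([a,b]))
```

```text
(no output)
```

View pics/crop1.png

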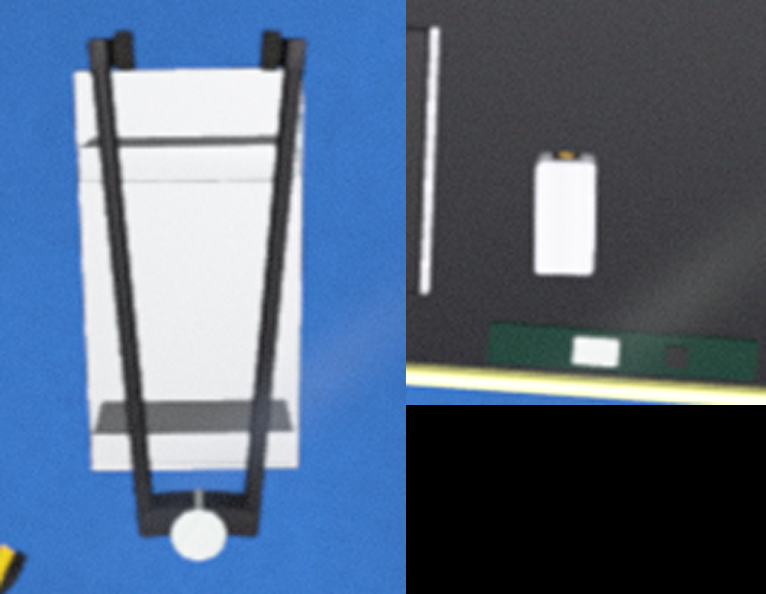

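Run:
```python
from h import *
t=dict(np.load("w_tongs.npz"))
for v in (180.3,192,279): print("bar edge",v,ray(t,(322,v),.042).round(4)[0])
bot.reach([.436,.3237,.12],down(0)); bot.servo_line([.436,.3237,.046])
hand.move_gripper(.051,20); bot.dwell(.2); o=get_obs(); print(o["gripper_width"],o["grip_force"],o["wrist_force"])
bot.servo_line([.436,.3237,.15]); bot.dwell(.3)
o=get_obs(); print(o["time_s"],o["position"],o["gripper_width"],o["grip_force"],o["wrist_force"])
snap("wrist","w_lift")
```

```text
bar edge 180.3 0.4939
bar edge 192 0.4824
bar edge 279 0.3898
0.051047480710367056 7.968978144053835 [-0.82516135 -1.87553789  8.51795564]
7.2 [0.43570984 0.32349077 0.14927465] 0.05142102052783529 4.7382596731290505 [ 0.49833185 -0.21145299 -1.1434894 ]
```

View pics/w_lift.png

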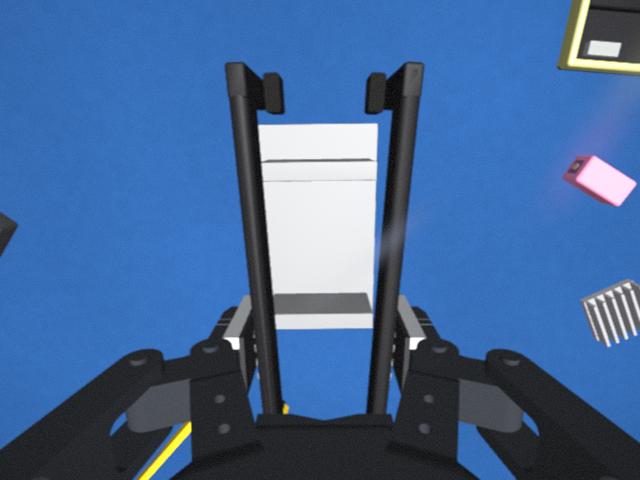

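The tongs are held and lifted, near level, with the pads at (274,93) and (376,93) and their middle at u≈325. I'll go above the cell and check the straddle.

Run:
```python
from h import *
bot.reach([.527,.039,.15],down(0)); bot.servo_line([.527,.039,.085],velocity=.1); bot.dwell(.3)
w=snap("wrist","w_pre"); s=snap("scene","s_pre"); o=get_obs();print(o["time_s"],o["position"],o["grip_force"],o["wrist_force"])
print("cell expected px",proj(w,[.616,.039,.024]).round(1),proj(s,[.616,.039,.024]).round(1),"tip",proj(w,[.615,.039,.058]).round(1),proj(s,[.615,.039,.058]).round(1),w["intrinsics"][0,2])
x,y=proj(s,[.6,.039,.04]).astype(int); b=cv2.resize(s["frame"][y-60:y+60,x-50:x+50,::-1],(400,480),interpolation=2)
a=cv2.resize(w["frame"][:300,160:410,::-1],(400,480),interpolation=2)
cv2.imwrite("pics/pre.png",np.hstack([a,b]))
```

```text
9.6 [0.52717061 0.03897183 0.08531621] 4.741229923872652 [-0.58595088 -0.1419657  -0.64945318]
cell expected px [322.9 102. ] [263.8 300.8] tip [322.7  95.8] [262.6 294.5] 324.04238976992525
```

View pics/pre.png

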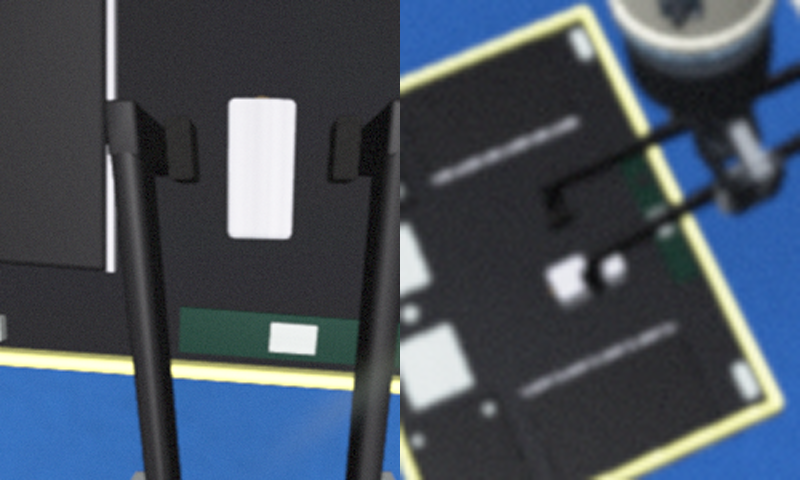

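Left: the pads at crop (183,150) and (345,150) straddle the cell at (262,168) with even gaps. I'll do a guarded descent and clamp.

Run:
```python
from h import *
bot.servo_line([.525,.039,.085],velocity=.05)
bot.servo_line([.525,.039,.052],velocity=.06); bot.dwell(.2); f0=get_obs()["wrist_force"][2]
z=.052
while z>.0455:
    z-=.001; bot.servo_line([.525,.039,z],velocity=.02); bot.dwell(.1)
    f=get_obs()["wrist_force"][2]; print(round(z,3),round(f,2))
    if f-f0>1.2: z+=.0015; bot.servo_line([.525,.039,z],velocity=.02); break
w=snap("wrist","w_low")
hand.move_gripper(.048); bot.dwell(.2); o=get_obs(); print(o["gripper_width"],o["grip_force"],o["wrist_force"])
hand.move_gripper(.038,30); bot.dwell(.3); o=get_obs(); print(o["time_s"],o["position"],o["gripper_width"],o["grip_force"],o["wrist_force"])
w2=snap("wrist","w_cl")
cv2.imwrite("pics/low.png",np.hstack([cv2.resize(x["frame"][:330,160:480,::-1],(390,402)) for x in (w,w2)]))
```

```text
0.051 -2.17
0.05 -0.5
0.049 -0.84
0.048 -1.52
0.047 -0.97
0.046 -1.07
0.045 -0.52
0.047911237349469095 5.329296290874481 [ 0.14365218 -0.21032624 -1.37693321]
14.1833 [0.52504328 0.03898823 0.04503765] 0.04371443557443355 34.05994892120361 [ 0.21673524 -0.23550205  0.75825456]
```

View pics/low.png

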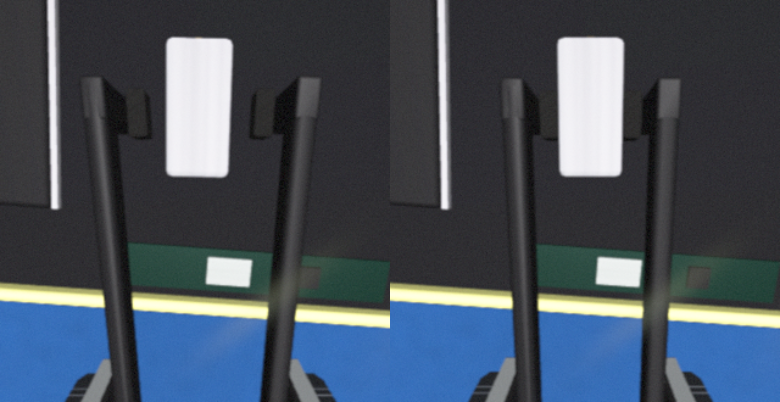

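Run:
```python
from h import *
c=dict(np.load("top0.npz")); g=c["frame"].max(2); m=np.zeros(g.shape,np.uint8); m[205:285,400:485]=g[205:285,400:485]<75
k=max(cv2.findContours(m,cv2.RETR_EXTERNAL,cv2.CHAIN_APPROX_NONE)[0],key=cv2.contourArea); r=cv2.minAreaRect(k); q=cv2.boxPoints(r)
B=np.array([ray(c,p,.075) for p in q]); b=B.mean(0); print(r,B[:,:2].round(3).tolist(),b,"scene px",proj(dict(np.load("scene0.npz")),b))
bot.servo_line([.525,.039,.22],velocity=.1); bot.dwell(.3)
o=get_obs(); print(o["time_s"],o["gripper_width"],o["grip_force"],o["wrist_force"])
t=[.465-.091,-.331]
print(kinematics.solve_ik([*t,.22],down(0)))
bot.servo_line([*t,.22],velocity=.12); bot.servo_line([*t,.187],velocity=.05); bot.dwell(.4)
o=get_obs(); print(o["time_s"],o["position"],o["gripper_width"],o["grip_force"])
w=snap("wrist","w_end"); s=snap("scene","s_end")
a=cv2.resize(w["frame"][:,:,::-1],(400,300)); x,y=proj(s,[.465,-.331,.12]).astype(int)
cv2.imwrite("pics/end.png",np.hstack([a,cv2.resize(s["frame"][max(y-75,0):y+75,max(x-100,0):x+100,::-1],(400,300))]))
```

```text
((440.1807556152344, 244.4047393798828), (45.56529998779297, 44.05827331542969), 12.804265022277832) [[0.416, -0.254], [0.533, -0.282], [0.506, -0.402], [0.39, -0.374]] [ 0.46113656 -0.32783858  0.075     ] scene px [251.94080597 152.95410717]
16.4333 0.04329355310217825 33.90466868877411 [ 0.65517749  0.17009687 -1.00954819]
[-7.27484109e-01  1.89535190e-01  1.92612710e+00 -4.44089210e-16
  1.02593036e+00  8.43312217e-01]
21.125 [ 0.37403872 -0.33103501  0.18714272] 0.04324952820305695 33.905067443847656
```

View pics/end.png

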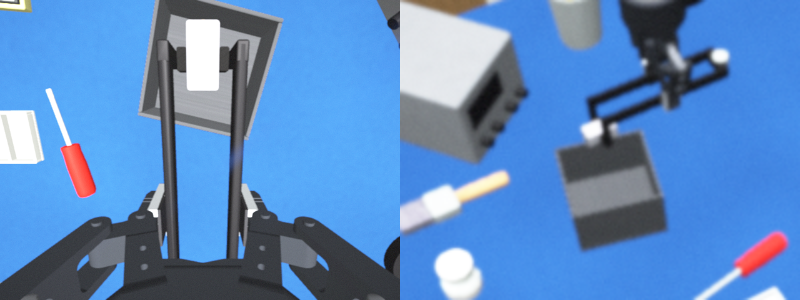

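The cell is clamped in the tips at (203,55) of the left half, above the box. I'll check its offset against the rim's diagonal corners (283,17) and (140,112) and hand in if it is small.

Run:
```python
from h import *
w=dict(np.load("w_end.npz"))
b=(ray(w,(283*1.6,17*1.6),.075)+ray(w,(140*1.6,112*1.6),.075))/2; c=ray(w,(203*1.6,55*1.6),.164); d=c[:2]-b[:2]; print(b,c,d)
if np.hypot(*d)>.006:
    p=get_obs()["position"]; bot.servo_line([p[0]-d[0],p[1]-d[1],.187],velocity=.03); bot.dwell(.5)
o=get_obs(); print(o["time_s"],o["position"],o["gripper_width"],o["grip_force"])
if np.hypot(*d)<.025: print(hand_in())
```

```text
[ 0.4644501  -0.33655012  0.075     ] [ 0.46397725 -0.3318347   0.164     ] [-0.00047285  0.00471542]
21.225 [ 0.37400016 -0.3310133   0.18706551] 0.04316949784557527 33.90496373176575
the job is handed in; nothing more can be done
None
```

I handed the job in at 21.2 s with the cell clamped in the tongs at about 34 N, held still about 5 mm from the middle of the box mouth and about 8 cm above its rim; the judge's verdict was not shown.

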